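# Fetch the cutter from behind the jar, anvil and bottle

## Task

The red snap cutter lies behind the cream jar, the dark gauge anvil and the glue bottle. First stand all three upright on the white side mat, then lay the cutter flat in both notches of the black tool rest, centred along it, and last put the three back upright on the middle of their own pads: the jar on the blue pad, the anvil on the yellow, the glue bottle on the green. Do not knock or shift the solvent flask.

Things in the scene. Friction and masses are not known exactly. Their poses are not given: they have to be found in the camera images.
- cutter: red snap cutter, closed: 118 mm long (its y axis), body 14 wide (x) and 11 high, with a small fixed slider on top to 14 mm; loose, about 30 g. Origin at the middle of its length, on its underside. It starts lying flat on the grey bench mat (top 3 mm above the table), along the back of the row of pads, its axis about 50 mm behind their centres. Grasp it across its width near the middle
- jar: cream-coloured jar, 52 mm diameter, 56 high, lid fixed; about 90 g, loose. Origin at the centre of its underside, z up. Starts upright on the blue pad. Grasp it across its diameter round the lid or upper body
- anvil: dark brown stepped steel gauge anvil, about 0.6 kg, loose: base 70 mm diameter and 36 high, on it a round post 27 mm diameter from 36 to 65 mm height: grasp the post. Origin at the centre of its underside, z up. Starts upright on the yellow pad
- glue: glue bottle, brown round body 32 mm diameter and 45 high, blue spout cap up to 84 mm (21 mm diameter to 56 mm height, then a tapering spout 12 mm or less thick); about 45 g, loose. Origin at the centre of its underside, z up. Starts upright on the green pad. Grasp the body, with the fingers to either side of the spout
- pad_blue: blue round pad, 80 mm diameter, 3 thick, fixed on the grey bench mat, its top 6 mm above the table: home of the jar. Origin at the centre of its underside (3 mm above the table). The three pads stand in a row 90 mm apart, in any order
- pad_yellow: yellow round pad, same size: home of the anvil. Origin at the centre of its underside
- pad_green: green round pad, same size: home of the glue bottle. Origin at the centre of its underside
- side_mat: white side mat, 140 mm square, 3 thick, fixed on the table to the right of the pads, nearer to or farther from the robot than the tool rest: the place for the three things while the cutter is fetched. Origin at its centre on the table
- tool_rest: black tool rest, fixed, nearer or farther than the side mat: base plate 130 mm long (its x axis), 60 wide, 4 thick, with cheeks 8 mm thick, 50 wide, 29 high at x = -35 and +35 mm. Each has a notch 22 mm wide at its flat floor, 12 mm above the table, flaring to 30 mm on top. The cutter lies along x on both floors, either way round; 62 mm between the cheeks are free. Origin at its centre on the table
- flask: solvent flask, clear conical body 84 mm diameter, maroon cap, 108 high, loose; a bystander beside the way, to be left standing where it is. Origin at the centre of its underside

How it is judged:
By the outcome, as a careful person would: the job done as asked, in the order asked, and still so for the second after the job is handed in, with the robot touching nothing.
It also fails if it takes over 144 s, if anything falls off the work surface, if the arm or the gripper's body presses on something with over 40 N, if the wrist force passes 120 N, or if a joint passes its speed limit or range.

## Robot

A 7-joint arm with a two-finger parallel gripper is mounted at the origin on a cart in front of the work surface, level with it; the furniture and walls round the work are solid. World frame = base frame: x ahead of the robot, y to its left, z up, the work surface at z = 0. Lengths are in m, angles in rad, forces in N, time in s.
With the tool pointing down it reaches from about 0.4 to 0.85 m from the base axis. Payload 6.9 kg.
Tool frame: the origin (TCP) lies midway between the tips of the shut fingers; the grasp point (between the pads) lies behind it (ctrl.pinch_z is the z of the grasp point in the tool frame, in m); z points along the fingers, y is the line along which they close (so a half turn about z gives the same grasp; the last joint's range is limited). The gripper opens to 85 mm and grips with 20 to 120 N. Pads are 22 mm wide; open, the fingers measure 114 mm over their backs; the gripper's body (76 mm by 85 mm) begins 54 mm behind the grasp point. The pads swing forward as they close: fully open they stand 13 mm farther back than shut.
Start: joints at [-1.01, 0.507, -0.238, 1.5, 0.126, 1.149, -0.155], TCP at [0.275, 0.561, 0.231] pointing down, gripper open.
Joint ranges: [-3.08, 3.08], [-0.24, 2.05], [-1.43, 1.35], [0, 2.5], [-1.52, 4.66], [0.17, 1.96], [-2.89, 2.89]. Speed limits (rad/s): [2.39, 2.39, 3.14, 3.14, 3.14, 3.14, 3.14].

## Interface

Orientations are given as a unit quaternion [w, x, y, z].
In Python, from station import ctrl, get_state, vision, ticket, models gives the robot as it stands. Calls block until the motion is done:
- ctrl.movep(position, orientation): joint-space move of the TCP to a pose.
- ctrl.movel(position, frame=None, max_speed=0.15): straight line of the TCP; frame=None keeps the orientation; max_speed is the mean speed in m/s.
- ctrl.set_joints(angles): joint-space move.
- ctrl.ungrasp() and ctrl.close_gripper(force=None): open the fingers fully, or close them until they stop; force is the grip in N (None keeps the last).
- ctrl.pause(seconds).
- ctrl.ik(position, orientation): joint angles nearest the present ones, or None.
- get_state(): the state.
- vision.grab_frame(name): name is "side" or "top"; returns (picture, depth): 420x560x3 uint8, blue, green, red; 420x560 float32, m along the optical axis (not along the pixel's ray), 0 where there is no reading.
- vision.camera_info(name): a dict with "mtx" (3x3 intrinsics, pixels), "R" (3x3) and "t" (3): a world point X has camera coordinates R X + t. Camera axes: x right, y down, z forward; pixel columns grow to the right and rows downward; lengths in m; the calibration is good to about 2 mm. A picture is of the moment at which its call begins. camera_info takes no time and is no camera call.
A pose or a line that the arm cannot do raises ctrl.Unreachable and nothing moves.
- ticket.close_job(): hands the job in; it is judged then, once.
Trained networks look in the newest picture that a camera, given by its name, has taken for a name from the list of things; names that differ only in an ending like _2 or _b are one class to them, and where a whole thing is asked for, a point or a joint stands for the part that bears it (a point fixed in the world has none). Each returns a list of dicts, best first, with "p" (0 to 1); they miss things now and then, are a little off and sometimes report something else, mostly with a low value. They report only what shows in the picture. A call takes as long as a camera call.
- models.recognise(camera, target): "point" ([column, row] in pixels, amid what is visible of it).
- models.masks_of(camera, target): "mask" (420x560 bool, what is visible of it) and "point" ([column, row] in pixels, amid what is visible of it).
The state is a dict: "time": time; "qpos": joint angles; "qd": joint speeds; "tau": joint torques, N m; "tcp_pos": TCP position; "eef_rot": TCP orientation; "contact_force": force on the tool from outside, world axes, zero at the start; "wrist_torque": the same for the moment, N m; "width": finger opening in m; "gripper_force": force on a finger pad.
Only numpy, scipy, OpenCV 4.12 (cv2) and the standard library are available. Lean on these libraries where they do the work, as an engineer would, in place of code of your own. Each camera call takes 0.05 s, during which the arm holds its last target. There are 200 camera calls.

## Working session

There is one attempt and no reset: what is moved stays moved. The work goes in short steps, each a Python script; the robot and the scene stay as the last script left them, time stands still between calls to the robot, and variables do not carry over. Pictures are saved under pics/ and viewed, at most 14 in all, crops included, and the job is handed in when it is done.

```bash
ls; mkdir -p pics; python3 - <<'E'
from station import ctrl, get_state, vision, ticket, models
import cv2, numpy as np
for n in ("top","side"):
    im,d=vision.grab_frame(n); cv2.imwrite(f"pics/{n}0.png",im); np.save(f"pics/{n}0.npy",d)
    c=vision.camera_info(n); print(n,c["mtx"].round(1).tolist(),(-c["R"].T@c["t"]).round(3),c["R"].round(3).tolist())
s=get_state(); print(s["time"],s["eef_rot"],s["width"],ctrl.pinch_z,s["tcp_pos"])
E
```

```text
pics
top [[420.5, 0.0, 276.7], [0.0, 420.5, 208.4], [0.0, 0.0, 1.0]] [0.374 0.077 0.878] [[0.012, -1.0, 0.023], [-0.99, -0.016, -0.14], [0.14, -0.021, -0.99]]
side [[447.8, 0.0, 279.4], [0.0, 447.8, 212.2], [0.0, 0.0, 1.0]] [0.565 0.879 0.35 ] [[-0.997, 0.079, -0.003], [0.031, 0.355, -0.934], [-0.073, -0.932, -0.356]]
0.1 [-1.55331892e-04  2.25417728e-01  9.74261889e-01 -7.72142550e-04] 0.08549314872100916 -0.0187 [0.27441611 0.56104979 0.23051582]
```

View pics/top0.png

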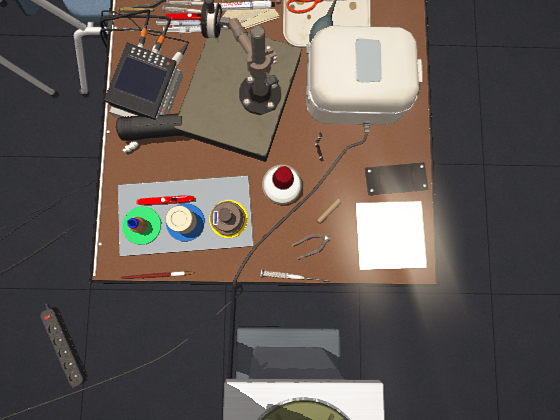

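View pics/side0.png

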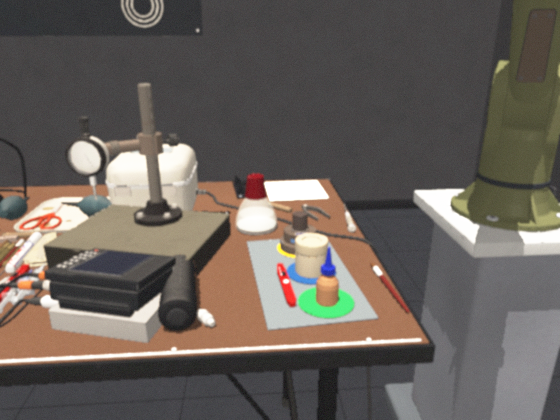

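The top view shows, left to right, green pad with glue (140,225), blue with jar (182,222) and yellow with anvil (229,218). The cutter is at (165,200), the flask at (283,185), the tool rest at (397,179) and the white mat at (392,236). The side view agrees. Next I'll measure them.

```bash
cat > h.py <<'E'
from station import ctrl, get_state, vision, ticket, models
import cv2, numpy as np
def ray(cam,uv,z):
    c=vision.camera_info(cam); uv=np.atleast_2d(uv).astype(float)
    d=np.c_[uv,np.ones(len(uv))]@np.linalg.inv(c["mtx"]).T@c["R"]; o=-c["R"].T@c["t"]
    return o+d*((z-o[2])/d[:,2])[:,None]
def cloud(cam,D,mask=None):
    c=vision.camera_info(cam); m=(D>0) if mask is None else mask&(D>0)
    v,u=np.nonzero(m); p=np.c_[u,v,np.ones(len(u))]@np.linalg.inv(c["mtx"]).T*D[v,u][:,None]
    return (p-c["t"])@c["R"]
E
python3 - <<'E'
from h import *
im,D=vision.grab_frame("top")
names=["pad_blue","pad_yellow","pad_green","side_mat","tool_rest","cutter","jar","anvil","glue","flask"]
Z=dict(pad_blue=.006,pad_yellow=.006,pad_green=.006,side_mat=.003,tool_rest=.004,cutter=.014)
for n in names:
    r=models.masks_of("top",n)
    if not r: print(n,"none"); continue
    m=r[0]["mask"]; v,u=np.nonzero(m); P=cloud("top",D,m)
    s=f"{n} p={r[0]['p']:.2f} pt={np.round(r[0]['point'])} n={m.sum()} zq={np.percentile(P[:,2],[5,50,95]).round(3)}"
    if n in Z:
        W=ray("top",np.c_[u,v],Z[n])[:,:2].astype(np.float32)
        if n.startswith("pad"): c,rad=cv2.minEnclosingCircle(W); s+=f" c={np.round(c,4)} r={rad:.4f}"
        else: s+=f" rect={cv2.minAreaRect(W)}"
    else:
        zt=np.percentile(P[:,2],97); T=P[P[:,2]>zt-.008]; c,rad=cv2.minEnclosingCircle(T[:,:2].astype(np.float32)); s+=f" top z={zt:.3f} c={np.round(c,4)} r={rad:.4f} mean={T.mean(0).round(4)}"
        np.save(f"pics/{n}_cloud.npy",P)
    print(s)
a=cv2.resize(im[160:275,110:260],None,fx=4,fy=4,interpolation=cv2.INTER_CUBIC); b=cv2.resize(im[160:275,350:435],None,fx=2.3,fy=4,interpolation=cv2.INTER_CUBIC)
cv2.imwrite("pics/crop1.png",np.hstack([a,b])[:, :800])
E
```

```text
pad_blue p=0.75 pt=[196. 231.] n=451 zq=[0.003 0.006 0.008] c=[0.4667 0.2483] r=0.0399
pad_yellow p=0.62 pt=[246. 230.] n=56 zq=[0.003 0.006 0.008] c=[0.4587 0.1457] r=0.0309
pad_green p=0.91 pt=[147. 227.] n=881 zq=[0.003 0.006 0.008] c=[0.4589 0.3391] r=0.0400
side_mat p=0.89 pt=[388. 235.] n=4395 zq=[0.    0.003 0.005] rect=((0.4464523196220398, -0.1800673007965088), (0.139811709523201, 0.14001867175102234), 2.573151111602783)
tool_rest p=0.92 pt=[396. 176.] n=1673 zq=[0.001 0.004 0.021] rect=((0.567084550857544, -0.19434793293476105), (0.060241952538490295, 0.1320999264717102), 5.878641128540039)
cutter p=0.61 pt=[165. 202.] n=405 zq=[0.004 0.014 0.017] rect=((0.5102589130401611, 0.28974974155426025), (0.0171744953840971, 0.11521593481302261), 4.84397554397583)
jar p=0.67 pt=[179. 218.] n=640 zq=[0.027 0.06  0.063] top z=0.064 c=[0.4677 0.2501] r=0.0258 mean=[0.4674 0.2498 0.0603]
anvil p=0.86 pt=[224. 218.] n=961 zq=[0.018 0.04  0.071] top z=0.072 c=[0.4753 0.1609] r=0.0133 mean=[0.4752 0.1608 0.0704]
glue p=0.71 pt=[139. 226.] n=251 zq=[0.017 0.045 0.076] top z=0.081 c=[0.4582 0.3389] r=0.0034 mean=[0.4575 0.3383 0.082 ]
flask p=0.67 pt=[280. 182.] n=1276 zq=[0.016 0.051 0.108] top z=0.109 c=[0.5486 0.0496] r=0.0168 mean=[0.5478 0.0497 0.1072]
```

View pics/crop1.png

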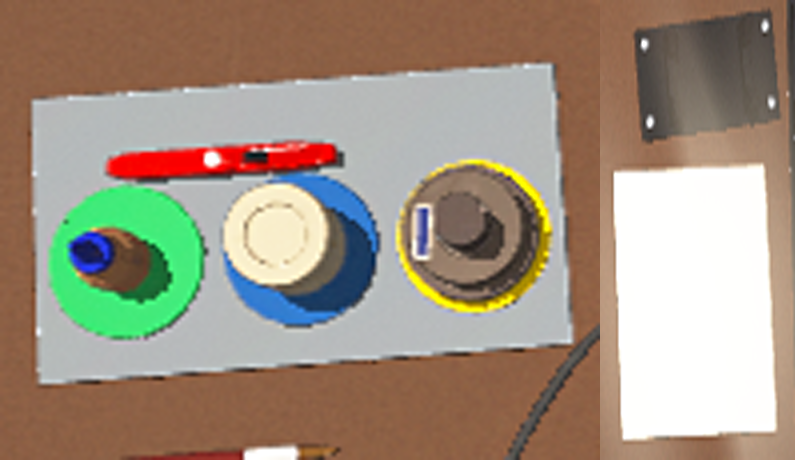

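The crops confirm the layout: the cutter runs along the row with its dark tip at the right end. Pad spacing comes out at 91 mm, which matches. Before moving I'll refine the rest from the cheek cloud, check clearances, and run IK on the waypoints.

```bash
cat >> h.py <<'E'
def q(deg):  # tool down, fingers closing along world angle deg
    f=np.radians((deg+90)/2); return [0,np.cos(f),np.sin(f),0]
ZT=.22
PAD=dict(glue=np.array([.4589,.3391]),jar=np.array([.4667,.2483]),anvil=np.array([.4743,.1583]))
OBJ=dict(glue=np.array([.4585,.3389]),jar=np.array([.4676,.250]),anvil=np.array([.4753,.1609]))
def mat(a,b):
    t=np.radians(2.6); return np.array([.4465+a*np.cos(t)-b*np.sin(t),-.180+a*np.sin(t)+b*np.cos(t)])
MAT=dict(anvil=mat(.03,-.03),jar=mat(-.035,.035),glue=mat(-.045,-.045))
ANG=dict(jar=5,anvil=93,glue=135); H=dict(jar=.023,anvil=.039,glue=.016); F=dict(jar=40,anvil=110,glue=30)
E
python3 - <<'E'
from h import *
D=np.load("pics/top0.npy"); P=cloud("top",D)
def box(x0,x1,y0,y1,z0,z1): return P[(P[:,0]>x0)&(P[:,0]<x1)&(P[:,1]>y0)&(P[:,1]<y1)&(P[:,2]>z0)&(P[:,2]<z1)]
C=box(.52,.62,-.28,-.11,.024,.04)
for s in (C[C[:,1]>-.194],C[C[:,1]<-.194]): print("cheek",len(s),s.mean(0).round(4) if len(s) else 0, s[:,0].min().round(3),s[:,0].max().round(3))
B=box(.58,.95,-.3,-.08,.045,.5); print("box near x",B[:,0].min().round(3),"zmax",B[:,2].max().round(3))
q0=get_state()["qpos"]; print(np.round(q0,2))
pts=[(n,k[n],s+H[n],ANG[n]) for n in OBJ for k,s in ((OBJ,.006),(MAT,.003))]+[("cut",(.509,.289),.006,4.9),("rest",(.567,-.194),.015,5.9)]
for n,p,z,a in pts:
  for aa in (a,a-180,a+180):
    for zz in (z,ZT):
      r=ctrl.ik([*p,zz],q(aa)); print(n,np.round(p,3),aa,zz,None if r is None else np.round(r,2))
E
```

```text
cheek 26 [ 0.5652 -0.1607  0.0264] 0.539 0.588
cheek 23 [ 0.5739 -0.2302  0.0264] 0.546 0.596
box near x 0.681 zmax 0.129
[-1.01  0.51 -0.24  1.5   0.13  1.15 -0.15]
glue [0.458 0.339] 135 0.022 [-0.4   0.7  -0.44  1.88  0.46  0.66  1.24]
glue [0.458 0.339] 135 0.22 [-0.34  0.46 -0.52  1.66  0.25  1.08  1.42]
glue [0.458 0.339] -45 0.022 [-0.81  0.68  0.2   1.89 -0.22  0.6  -1.25]
glue [0.458 0.339] -45 0.22 [-0.86  0.44  0.27  1.67 -0.13  1.05 -1.33]
glue [0.458 0.339] 315 0.022 [-0.81  0.68  0.2   1.89 -0.22  0.6  -1.25]
glue [0.458 0.339] 315 0.22 [-0.86  0.44  0.27  1.67 -0.13  1.05 -1.33]
glue [ 0.404 -0.227] 135 0.019 [ 0.67  0.58 -0.3   2.16  0.39  0.44  2.41]
glue [ 0.404 -0.227] 135 0.22 [ 1.29  0.47 -1.22  1.92  0.5   1.11  2.22]
glue [ 0.404 -0.227] -45 0.019 [ 0.24  0.6   0.33  2.17 -0.45  0.44  0.14]
glue [ 0.404 -0.227] -45 0.22 [-0.12  0.35  0.79  1.93 -0.3   0.98  0.02]
glue [ 0.404 -0.227] 315 0.019 [ 0.24  0.6   0.33  2.17 -0.45  0.44  0.14]
glue [ 0.404 -0.227] 315 0.22 [-0.12  0.35  0.79  1.93 -0.3   0.98  0.02]
jar [0.468 0.25 ] 5 0.028999999999999998 [-0.55  0.6
[... 1944 characters left out ...]
.85  0.68  0.75  2.03]
cut [0.509 0.289] -175.1 0.22 [-0.1   0.52 -0.73  1.62  0.38  1.14  2.3 ]
cut [0.509 0.289] 184.9 0.006 [-0.16  0.78 -0.65  1.85  0.68  0.75  2.03]
cut [0.509 0.289] 184.9 0.22 [-0.1   0.52 -0.73  1.62  0.38  1.14  2.3 ]
rest [ 0.567 -0.194] 5.9 0.015 [ 0.2   0.71  0.14  1.81 -0.16  0.63  0.54]
rest [ 0.567 -0.194] 5.9 0.22 [ 0.06  0.49  0.37  1.59 -0.19  1.09  0.58]
rest [ 0.567 -0.194] -174.1 0.015 [-0.3   1.04  1.15  1.82 -1.09  1.09 -1.75]
rest [ 0.567 -0.194] -174.1 0.22 [-0.32  0.72  1.15  1.6  -0.68  1.28 -2.09]
rest [ 0.567 -0.194] 185.9 0.015 [-0.3   1.04  1.15  1.82 -1.09  1.09 -1.75]
rest [ 0.567 -0.194] 185.9 0.22 [-0.32  0.72  1.15  1.6  -0.68  1.28 -2.09]
```

```bash
sed -i 's/glue=135/glue=-45/' h.py; cat >> h.py <<'E'
REST=np.array([.5675,-.1945]); RANG=6.2
def st(tag):
    s=get_state(); print(tag,"t=%.1f w=%.4f gf=%.0f F=%s tcp=%s"%(s["time"],s["width"],s["gripper_force"],np.round(s["contact_force"],1),np.round(s["tcp_pos"],4)),flush=True); return s
def pick(p,z,ang,f):
    ctrl.movep([*p,ZT],q(ang)); ctrl.movel([*p,z+.05],max_speed=.25); ctrl.movel([*p,z],max_speed=.1)
    ctrl.close_gripper(force=f); st("closed"); ctrl.movel([*p,z+.02],max_speed=.08); ctrl.movel([*p,ZT],max_speed=.25); return st("lifted")
def place(p,z,ang):
    ctrl.movep([*p,ZT],q(ang)); ctrl.movel([*p,z+.04],max_speed=.25); ctrl.movel([*p,z],max_speed=.06); st("down")
    ctrl.ungrasp(); ctrl.movel([*p,z+.03],max_speed=.1); ctrl.movel([*p,ZT],max_speed=.3); return st("placed")
def move(n,a,za,b,zb): 
    print(n); s=pick(a,za+H[n],ANG[n],F[n])
    if s["width"]<.008: raise SystemExit("missed")
    place(b,zb+H[n]+.001,ANG[n])
def snap(cam,name):
    im,D=vision.grab_frame(cam); cv2.imwrite(f"pics/{name}.png",im); return im,D
E
python3 - <<'E'
from h import *
move("jar",OBJ["jar"],.006,MAT["jar"],.003)
snap("top","a1")
E
```

```text
jar
closed t=3.8 w=0.0492 gf=40 F=[-0.3 -0.1  6.3] tcp=[0.4681 0.2502 0.0299]
lifted t=5.0 w=0.0494 gf=42 F=[ 0.   0.3 -1.9] tcp=[0.4668 0.2496 0.2187]
down t=8.1 w=0.0495 gf=42 F=[-0.4  0.8 -0.9] tcp=[ 0.41   -0.1467  0.027 ]
placed t=9.7 w=0.0853 gf=0 F=[-1.   0.4  0.1] tcp=[ 0.4096 -0.1463  0.2194]
```

View pics/a1.png

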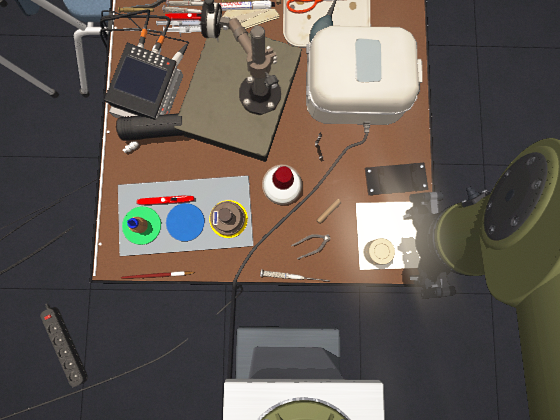

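The jar stands on the white mat at (380,251), the blue pad at (185,222) is bare, and the flask hasn't moved. Next the anvil, then the glue bottle.

```bash
python3 - <<'E'
from h import *
move("anvil",OBJ["anvil"],.006,MAT["anvil"],.003)
move("glue",OBJ["glue"],.006,MAT["glue"],.003)
ctrl.movep([.40,.33,.25],q(4.9))   # clear of mat and of flask, then look
im,D=snap("side","s2")
ctrl.movep([.46,-.05,.30],q(4.9)) 
im,D=snap("top","a2"); st("look")
b,g,r=[im[...,i].astype(int) for i in range(3)]
v0,u0=np.mgrid[:420,:560]; roi=(v0>170)&(v0<270)&(u0>105)&(u0<260)
for n,m in (("blue",(b>150)&(r<90)&(b-g>40)),("green",(g>180)&(r<120)&(b<170)),("yellow",(r>180)&(g>160)&(b<90))):
    v,u=np.nonzero(m&roi); c,R=cv2.minEnclosingCircle(ray("top",np.c_[u,v],.006)[:,:2].astype(np.float32)); print(n,len(u),np.round(c,4),round(R,4))
v,u=np.nonzero((r>150)&(g<60)&(b<60)&roi); print("cutter",len(u),cv2.minAreaRect(ray("top",np.c_[u,v],.012)[:,:2].astype(np.float32)))
E
```

```text
anvil
closed t=12.8 w=0.0238 gf=108 F=[-0.8 -2.1  7. ] tcp=[0.4755 0.1606 0.0456]
lifted t=14.0 w=0.0240 gf=109 F=[ 0.3 -0.1 -7.7] tcp=[0.4742 0.1604 0.2184]
down t=16.9 w=0.0236 gf=109 F=[-2.   1.1 -5.6] tcp=[ 0.4774 -0.2085  0.0427]
placed t=18.6 w=0.0856 gf=0 F=[-1.3  0.2 -0.3] tcp=[ 0.4775 -0.2085  0.2196]
glue
closed t=23.4 w=0.0299 gf=30 F=[-0.1 -0.8  5.8] tcp=[0.4586 0.3391 0.0225]
lifted t=24.6 w=0.0301 gf=30 F=[-0.8 -0.2 -0.1] tcp=[0.4577 0.3385 0.2186]
down t=28.3 w=0.0297 gf=30 F=[ 1.1 -1.1 -0.2] tcp=[ 0.4034 -0.2271  0.0196]
placed t=30.0 w=0.0853 gf=0 F=[-0.  -0.  -0.6] tcp=[ 0.4034 -0.2264  0.2193]
look t=33.6 w=0.0853 gf=0 F=[-0.5 -0.5  0.2] tcp=[ 0.4603 -0.0486  0.2997]
blue 1112 [0.4673 0.2488] 0.0394
green 1134 [0.4589 0.3387] 0.0398
yellow 1132 [0.475  0.1595] 0.0398
cutter 262 ((0.5120763182640076, 0.2903692126274109), (0.012988362461328506, 0.11546263098716736), 4.460933208465576)
```

```bash
python3 - <<'E'
import cv2,numpy as np
t=cv2.imread("pics/a2.png"); s=cv2.imread("pics/s2.png")
a=cv2.resize(t[165:280,110:445],(800,275),interpolation=cv2.INTER_CUBIC); b=cv2.resize(s[160:340,200:420],(400,325)); c=cv2.resize(t[185:215,125:215],(400,325),interpolation=cv2.INTER_CUBIC)
cv2.imwrite("pics/c2.png",np.vstack([a,np.hstack([b,c])]))
E
```

```text
(no output)
```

View pics/c2.png

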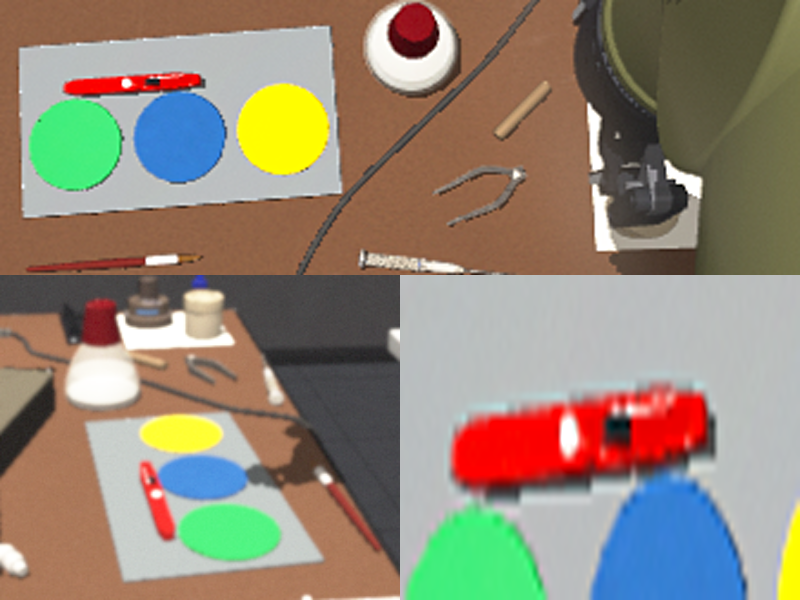

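Side view: all three stand upright on the white mat (top centre), and the cutter lies alone behind the bare pads. Now the cutter.

```bash
cat >> h.py <<'E'
PAD=dict(glue=np.array([.4588,.3388]),jar=np.array([.4671,.2487]),anvil=np.array([.475,.1591]))
def shoot(tag):
    im,D=snap("top",tag); return im,D
E
python3 - <<'E'
from h import *
s=pick(np.array([.512,.289]),.006,4.8,50)
if .006<s["width"]<.02:
    place(REST,.0155,RANG)
    ctrl.movep([.46,.15,.30],q(4.9)); st("look")
    im,D=shoot("a3"); s,_=snap("side","s3")
    a=cv2.resize(im[150:275,340:440],(400,500),interpolation=cv2.INTER_CUBIC); b=cv2.resize(s[160:240,220:340],(400,267),interpolation=cv2.INTER_CUBIC)
    cv2.imwrite("pics/c3.png",np.hstack([a,np.vstack([b,np.zeros((233,400,3),np.uint8)])]))
    b,g,r=[im[...,i].astype(int) for i in range(3)]; v0,u0=np.mgrid[:420,:560]
    v,u=np.nonzero((r>110)&(g<60)&(b<60)&(v0>150)&(v0<210)&(u0>350)&(u0<440)); print(len(u),cv2.minAreaRect(ray("top",np.c_[u,v],.021)[:,:2].astype(np.float32)))
    for n in ("jar","anvil","glue"):
        r_=models.masks_of("top",n)
        if r_:
            P=cloud("top",D,r_[0]["mask"]); zt=np.percentile(P[:,2],97); T=P[P[:,2]>zt-.008]; c,R=cv2.minEnclosingCircle(T[:,:2].astype(np.float32)); print(n,round(r_[0]["p"],2),"top",zt.round(3),np.round(c,4),round(R,4),"exp",MAT[n].round(4))
E
```

```text
closed t=37.0 w=0.0123 gf=50 F=[-1.  -0.3  4.7] tcp=[0.5122 0.2891 0.0063]
lifted t=38.3 w=0.0124 gf=49 F=[-0.8  0.1 -0. ] tcp=[0.5111 0.2888 0.2186]
down t=41.7 w=0.0119 gf=50 F=[-2.4  1.6  4.9] tcp=[ 0.5668 -0.1941  0.0153]
placed t=43.6 w=0.0856 gf=0 F=[-0.6 -0.4 -0.2] tcp=[ 0.5671 -0.1941  0.2193]
look t=45.0 w=0.0854 gf=0 F=[ 1.2 -0.4 -0.8] tcp=[0.4604 0.1489 0.2997]
126 ((0.5666684508323669, -0.19128721952438354), (0.01415436714887619, 0.11778471618890762), 5.801361083984375)
jar 0.78 top 0.061 [ 0.4099 -0.1455] 0.0266 exp [ 0.4099 -0.1466]
anvil 0.67 top 0.069 [ 0.4778 -0.2079] 0.0138 exp [ 0.4778 -0.2086]
glue 0.76 top 0.079 [ 0.4025 -0.2244] 0.0023 exp [ 0.4036 -0.227 ]
```

View pics/c3.png

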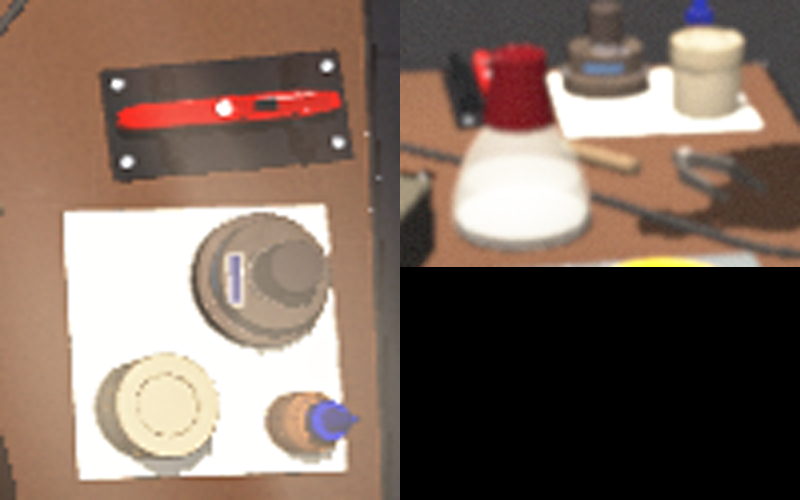

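The cutter sits in both notches, spanning crop x 118–341, and the three things stand upright on the mat. It is about 2.5 mm off centre towards +y, so I'll nudge it. Then the things go home: anvil, jar, glue.

```bash
python3 - <<'E'
from h import *
p=np.array([.5670,-.1942]); d=p+[.0003,-.0027]
ctrl.movep([*p,.15],q(RANG)); ctrl.movel([*p,.0155],max_speed=.15); ctrl.close_gripper(force=50); st("closed")
ctrl.movel([*p,.0215],max_speed=.05); ctrl.movel([*d,.0215],max_speed=.02); ctrl.movel([*d,.0157],max_speed=.03); st("down")
ctrl.ungrasp(); ctrl.movel([*d,.05],max_speed=.1); ctrl.movel([*d,ZT],max_speed=.3)
M=dict(anvil=MAT["anvil"]+[0,.0004],jar=MAT["jar"]+[0,.0006],glue=MAT["glue"]+[-.0005,.0013])
for n in ("anvil","jar"): move(n,M[n],.003,PAD[n],.006)
im,D=shoot("a4"); 
b,g,r=[im[...,i].astype(int) for i in range(3)]; v0,u0=np.mgrid[:420,:560]
v,u=np.nonzero((r>110)&(g<60)&(b<60)&(v0>150)&(v0<210)&(u0>350)&(u0<440)); print(len(u),cv2.minAreaRect(ray("top",np.c_[u,v],.0175)[:,:2].astype(np.float32)))
move("glue",M["glue"],.003,PAD["glue"],.006)
ctrl.movep([.42,-.05,.30],q(4.9))
im,D=shoot("a5"); s,_=snap("side","s5"); st("look")
for n in ("jar","anvil","glue","flask"):
    r_=models.masks_of("top",n)
    if r_:
        P=cloud("top",D,r_[0]["mask"]); zt=np.percentile(P[:,2],97); T=P[P[:,2]>zt-.008]; c,R=cv2.minEnclosingCircle(T[:,:2].astype(np.float32)); print(n,round(r_[0]["p"],2),"top",zt.round(3),np.round(c,4),round(R,4),"exp",PAD.get(n))
a=cv2.resize(im[160:275,110:310],(800,460),interpolation=cv2.INTER_CUBIC); cv2.imwrite("pics/c5.png",a)
E
```

```text
closed t=48.4 w=0.0120 gf=50 F=[-1.   0.5  4.8] tcp=[ 0.5671 -0.1942  0.0158]
down t=49.3 w=0.0118 gf=50 F=[0.4 0.5 3.9] tcp=[ 0.5675 -0.1971  0.0158]
anvil
closed t=54.3 w=0.0240 gf=108 F=[-0.3 -0.4  6.2] tcp=[ 0.4781 -0.2086  0.0426]
lifted t=55.5 w=0.0242 gf=109 F=[-0.3  0.4 -7. ] tcp=[ 0.4769 -0.2076  0.2185]
down t=58.4 w=0.0237 gf=109 F=[-0.7 -0.8 -5.2] tcp=[0.4746 0.159  0.0457]
placed t=60.1 w=0.0857 gf=0 F=[-0.1  0.2 -0.8] tcp=[0.4747 0.1591 0.2197]
jar
closed t=63.1 w=0.0498 gf=40 F=[-0.9  0.1  9.6] tcp=[ 0.4102 -0.1461  0.0268]
lifted t=64.4 w=0.0494 gf=42 F=[-0.9  0.4 -1.5] tcp=[ 0.4093 -0.1455  0.2188]
down t=67.4 w=0.0492 gf=42 F=[-2.9 -1.9  5.1] tcp=[0.4664 0.2486 0.0299]
placed t=69.0 w=0.0851 gf=0 F=[ 0.3  0.7 -0. ] tcp=[0.4666 0.2488 0.2195]
10 ((0.5651801824569702, -0.16816166043281555), (0.0087045943364501, 0.06498871743679047), 7.188677787780762)
glue
closed t=72.7 w=0.0297 gf=29 F=[-0.3  1.3  5.4] tcp=[ 0.4033 -0.2257  0.0194]
lifted t=74.0 w=0.0296 gf=30 F=[ 0.5  0.1 -1.2] tcp=[ 0.4027 -0.2249  0.2188]
down t=77.6 w=0.0298 gf=30 F=[ 0.6 -0.4 -0. ] tcp=[0.4588 0.3387 0.0226]
placed t=79.4 w=0.0850 gf=0 F=[-0.3  0.2 -0.5] tcp=[0.4583 0.339  0.2196]
look t=81.0 w=0.0853 gf=0 F=[ 0.5  0.  -0.1] tcp=[ 0.4203 -0.049   0.2996]
jar 0.69 top 0.063 [0.4662 0.2481] 0.0259 exp [0.4671 0.2487]
anvil 0.8 top 0.072 [0.4743 0.1589] 0.0131 exp [0.475  0.1591]
glue 0.51 top 0.079 [0.4579 0.3371] 0.004 exp [0.4588 0.3388]
flask 0.91 top 0.109 [0.5488 0.0493] 0.017 exp None
```

View pics/c5.png

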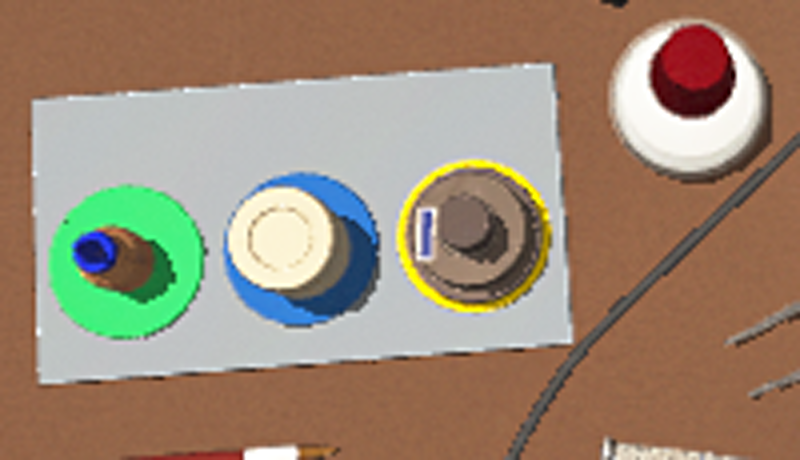

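View pics/s5.png

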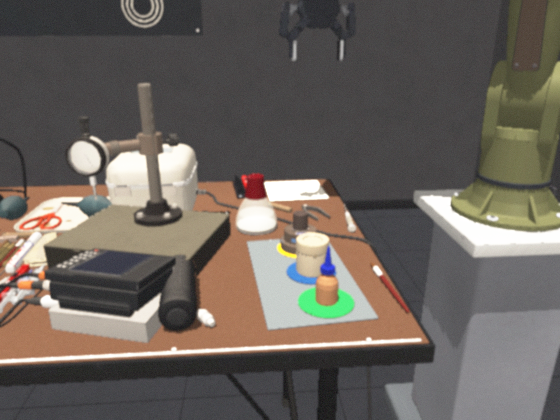

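View pics/a4.png

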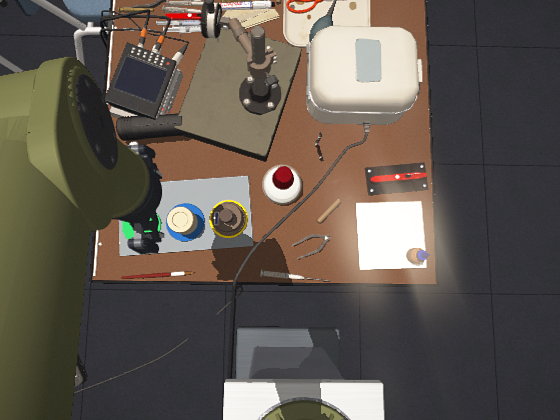

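All three stand upright, central on their own pads at crop (112,258), (282,240) and (472,235), and the flask hasn't moved. The red threshold failed on the cutter in the last frame, so I'll recheck it from that saved picture before handing in.

```bash
python3 - <<'E'
from h import *
for f in ("a3","a4"):
    im=cv2.imread(f"pics/{f}.png"); b,g,r=[im[...,i].astype(int) for i in range(3)]; v0,u0=np.mgrid[:420,:560]
    R=(v0>158)&(v0<200)&(u0>360)&(u0<432)
    v,u=np.nonzero(R&(r>90)&(r>1.9*g)&(r>1.9*b)&(g<95)); c=cv2.minAreaRect(ray("top",np.c_[u,v],.0175)[:,:2].astype(np.float32)); print(f,len(u),c)
    m=R&(im.max(2)<95); v,u=np.nonzero(m|(R&(r>90)&(r>1.9*g)&(g<95)&(u0>368)&(u0<426))); 
    print("  u range cutter/base",u.min(),u.max())
E
```

```text
a3 304 ((0.5674311518669128, -0.19315168261528015), (0.014399401843547821, 0.1197916567325592), 5.833957672119141)
  u range cutter/base 365 431
a4 234 ((0.5681177973747253, -0.195488840341568), (0.013957601971924305, 0.11983155459165573), 5.466970443725586)
  u range cutter/base 365 431
```

The cutter's centre is now (0.568, -0.1955) and the rest's is (0.567, -0.195), so it is centred to about 1 mm and level. Handing in.

```bash
python3 -c "
from station import ticket; print(ticket.close_job())"
```

```text
the job is handed in; nothing more can be done
None
```

The job is handed in after about 81 s: the cutter lies in both notches of the tool rest, within about 1 mm of centre, the jar, anvil and glue bottle stand upright within about 2 mm of the middles of their own pads, and the flask is where it was.

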